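# Hold the discharge cap home on its keyed socket

## Robot

A 6-joint arm with a two-finger parallel gripper is mounted at the origin on the work surface. World frame = base frame: x ahead of the robot, y to its left, z up, the work surface at z = 0. Lengths are in m, angles in rad, forces in N, time in s.
With the tool pointing down it reaches from about 0.35 to 0.725 m from the base axis. Payload 6 kg.
Tool frame: the origin (TCP) lies on the centre line of the jaws, within the pads' length; the fingertips stand 22 mm ahead of it and the grasp point (between the pads) lies 3 mm ahead of it; z points along the fingers, y is the line along which they close (so a half turn about z gives the same grasp; the last joint's range is limited). The gripper opens to 85 mm and grips with 20 to 120 N. Pads are 22 mm wide; open, the fingers measure 114 mm over their backs; the gripper's body (76 mm by 85 mm) begins 54 mm behind the grasp point. The pads swing forward as they close: fully open they stand 13 mm farther back than shut.
Start: joints at [1.449, 0.04, 0.085, 0, -1.615, -0.334], TCP at [0.264, 0.539, 0.253] pointing down, gripper open.
Joint ranges: [-2.56, 2.56], [-1.29, 2.01], [-1.08, 1.49], [-3.29, 1.98], [-2.81, -0.18], [-2.99, 2.99]. Speed limits (rad/s): [2.57, 2.57, 3.01, 3.14, 3.14, 3.14].

## Interface

Orientations are given as a unit quaternion [x, y, z, w].
In Python, from station import env gives the robot as it stands. The module is installed in compiled form; this text tells all that it offers.
- The arm moves only by the tool drive_tool, never from a script. Its argument "moves" is a list that holds one entry, the list of rows, each a list of 7 numbers: the shift along the world's x, y, z in cm, then the turn, a rotation vector about the world's x, y, z in rad, then the closure, from 0 (fully open) to 1 (shut). In form: [[[tx, ty, tz, wx, wy, wz, gripper], ...]]. A call has 1 to 12 rows; each row shifts and turns the commanded pose from where the row before left it; what a row does not reach is not made up. A row lasts 1/12 s, in which the tool goes at most 41.7 mm and 7.16 degrees, less where a joint would pass 70% of its speed; a pose out of reach is approached as far as the arm can. A call is refused whole if a number of a shift passes 4.17 or a number of a turn 0.125, either way. A call with a gripper value outside its range is refused whole. The fingers move at their own pace and stop on an object; "grip_force" is the grip in N (left out, the last holds). Time passes only in rows, so rows that do not move let the fingers close. It gives the time, the measured TCP pose, the force, the opening and the grip force at its end, in the units of the state.
- env.get_state(): the state, without advancing time (a new reading comes with each control period).
- env.get_image(name): name is "side" or "top"; returns the picture (480x640x3 uint8, blue, green, red); there is no depth.
- env.get_calibration(name): a dict with "fov_y" (degrees; the focal length in pixels is half the picture's height over the tangent of half this angle, whatever the lens; pixels are square), "cx", "cy" (the principal point, pixels), "xyz" and "orientation" of the camera in the world. Camera axes: x right, y down, z forward; pixel columns grow to the right and rows downward; lengths in m; the calibration is good to about 2 mm. A picture is of the moment at which its call begins. get_calibration takes no time and is no camera call.
- env.hand_in(): hands the job in; it is judged then, once.
The state is a dict: "time": time; "qpos": joint angles; "qvel": joint speeds; "effort": joint torques, N m; "position": TCP position; "ee_rot": TCP orientation; "force": force on the tool from outside, world axes, zero at the start; "wrist_torque": the same for the moment, N m; "opening": finger opening in m; "finger_force": force on a finger pad.
Only numpy, scipy, OpenCV 4.12 (cv2) and the standard library are available. Lean on these libraries where they do the work, as an engineer would, in place of code of your own. Each camera call takes 0.05 s, during which the arm holds its last target. There are 200 camera calls.

## Task

Pick up the black knurled cap and put it over the brass spigot of the small wooden socket box. Turn it until its hidden keyways drop over the spigot's pins, then push it fully home against the spring contact and keep it there: finish while still holding it pushed home, and leave the transformer, the screwdriver and the jar where they are.

Things in the scene. Friction and masses are not known exactly. Their poses are not given: they have to be found in the camera images.
- collar: Loose knurled round cap, black with fine metal ribs, a red ring on top: 55 mm across, 42 mm high, 140 g, upright on the bench, open side down. Origin: centre of its underside, z up. Blind bore 32 mm wide, 36 mm deep; three hidden keyways, 120 degrees apart, 9.5 mm wide, out to 22 mm from the axis, run up the whole bore from the underside, at 60, 180 and 300 degrees from its x axis.
- socket: Fixed walnut box, 100 x 100 mm, panel top 45 mm above the bench. Origin: centre of its underside, z up (heights here are from it). On its axis: a dark flange 54 mm across, then a brass spigot 29 mm thick up to z = 80 mm, its last 7 mm tapering to 19 mm, with three steel pins.
- flange (a point): Centre of the flange's top, on the spigot's axis, 50 mm above the box's origin. The cap is fully home when its underside rests here.
- pin_top (a point): Point on the spigot's axis level with the tops of its three radial pins, 64 mm above the box's origin. Pins: 6 mm thick, 120 degrees apart, out to 20.5 mm from the axis, turned differently at each start whatever the box's yaw. A cap rests on them until its keyways match within about 5 degrees (at most a 120 degree turn, either way), then goes 14 mm down.
- plunger (a joint): Copper spring contact 12 mm across on the spigot's top, its tip at z = 94 mm of the box. Value: how far it is pushed down, in m; 0 free, 0.008 with the cap home. Pushes back with 3 N at first, 9 N with the cap home, so a cap let go rises about 8 mm. It does not touch a cap that rests on the pins.
- transformer: Bystander: small open transformer, 60 x 90 x 44 mm, on the black rubber grid mat (8 mm thick). Origin: centre of its underside.
- screwdriver: Bystander: screwdriver with a red handle, 160 mm long, lying on the bench along its x axis.
- jar: Bystander: small closed jar, 40 mm across, 50 mm high, standing on the bench. Origin: centre of its underside.
Mind the look-alikes: they are no part of the job. Several things look just like the socket: the one meant starts farthest to the robot's right.

How it is judged:
At the end, for the whole second after the job is handed in: The cap sits on the spigot, its keyways over the pins, its underside within 2 mm of the flange and its axis within 4 mm of the spigot's, upright within 0.08 rad and still, the spring contact pushed down at least 6 mm, and the robot is still pressing or gripping the cap (more than 2 N) (z of collar in the frame of socket below 0.052 m and horizontal distance between collar and socket below 0.004 m and angle between collar's own z axis and vertical below 0.08 rad and value of joint plunger above 0.006 m and linear speed of collar below 0.02 m/s and contact force between any of the fingers, the arm and collar above 2 N); the arm keeps its last pose, push and grip.
It fails at once if the transformer is pushed more than 30 mm from its place (distance of transformer from where it was at the start of the episode above 0.03 m).
It fails at once if the screwdriver is pushed more than 30 mm from its place (distance of screwdriver from where it was at the start of the episode above 0.03 m).
It fails at once if the jar is pushed more than 30 mm from its place (distance of jar from where it was at the start of the episode above 0.03 m).
It also fails if it takes over 58 s, if anything falls off the work surface, if the arm or the gripper's body presses on something with over 40 N, if the wrist force passes 120 N, or if a joint passes its speed limit or range.

## Working session

There is one attempt and no reset: what is moved stays moved. The work goes in short steps, Python scripts to look and compute and a tool call to move; the robot and the scene stay as the last step left them, time stands still between calls to the robot, and variables do not carry over. Pictures are saved under pics/ and viewed, at most 10 in all, crops included, and the job is handed in when it is done.

Besides the shell and the picture viewer there is one more tool, called after "Emit:" as a command line: name --argument value ..., lists and objects as JSON in quotes. drive_tool: Moves the arm, as the interface text tells. Its arguments: {"type":"object","properties":{"moves":{"type":"array","items":{"type":"array","items":{"type":"array","items":{"type":"number"}}}},"grip_force":{"type":"number"}},"required":["moves"]}

```bash
mkdir -p pics
cat > h.py <<'E'
import numpy as np, cv2
from scipy.spatial.transform import Rotation as R
from station import env
def cam(n):
    c=env.get_calibration(n); f=240/np.tan(np.radians(c["fov_y"]/2)); return c,f,np.array(c["xyz"]),R.from_quat(c["orientation"]).as_matrix()
def ray(n,u,v):
    c,f,p,M=cam(n); d=M@np.array([(u-c["cx"])/f,(v-c["cy"])/f,1]); return p,d
def onz(n,u,v,z):
    p,d=ray(n,u,v); return p+d*(z-p[2])/d[2]
def proj(n,P):
    c,f,p,M=cam(n); q=M.T@(np.array(P)-p); return np.array([c["cx"]+f*q[0]/q[2],c["cy"]+f*q[1]/q[2]])
def tri(a,b):
    p,d=ray("top",*a); q,e=ray("side",*b); A=np.stack([d,-e],1); s=np.linalg.lstsq(A,q-p,rcond=None)[0]
    x,y=p+d*s[0],q+e*s[1]; return (x+y)/2, np.linalg.norm(x-y)
E
python3 - <<'E'
from h import *
for n in("top","side"):
    cv2.imwrite(f"pics/{n}0.png",env.get_image(n)); print(env.get_calibration(n))
print(env.get_state())
E
```

```text
{'fov_y': 42.39092617324715, 'cx': 315.53976854361116, 'cy': 236.73969334714047, 'xyz': array([0.46225738, 0.03541998, 1.05949245]), 'orientation': array([-0.70063117,  0.71163926, -0.03411099,  0.03901224])}
{'fov_y': 50.350409493326026, 'cx': 322.2340541144873, 'cy': 245.42752850549755, 'xyz': array([ 0.31233863, -0.63992854,  0.52651989]), 'orientation': array([ 0.85513313, -0.16086292,  0.0934166 , -0.48388406])}
{'time': 0.1, 'qpos': array([ 1.44869741e+00,  4.07874526e-02,  8.39146731e-02, -3.95186898e-04,
       -1.61550814e+00, -3.33702509e-01]), 'qvel': array([-5.00015523e-04,  1.83473787e-04,  2.16967109e-03,  1.64825472e-03,
        9.57985889e-05, -4.47907950e-04]), 'effort': array([-5.35022424e-03, -3.69344187e+01,  3.48284304e+01,  6.95163399e+00,
       -4.42304081e-03,  8.14679652e-06]), 'position': array([0.26392932, 0.53854624, 0.25236324]), 'ee_rot': array([ 9.74144474e-01, -2.25924493e-01, -1.12628844e-04,  8.08714109e-04]), 'force': array([ 0.1423694 ,  0.53746798, -0.02741711]), 'wrist_torque': array([ 0.01255524, -0.01688803,  0.00729087]), 'finger_force': 0.0, 'opening': 0.08505229237747837}
```

View pics/top0.png

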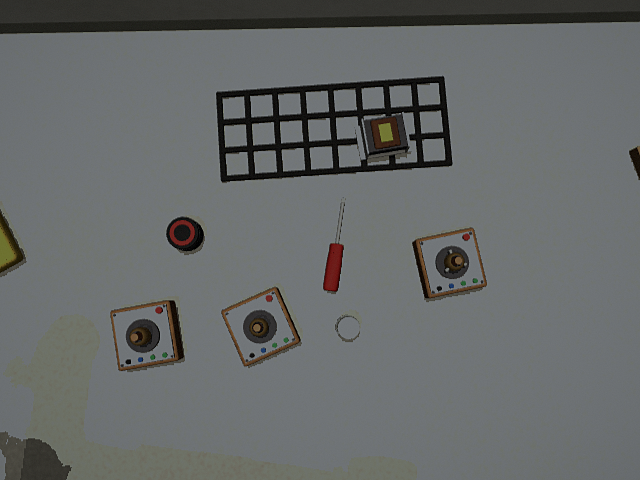

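View pics/side0.png

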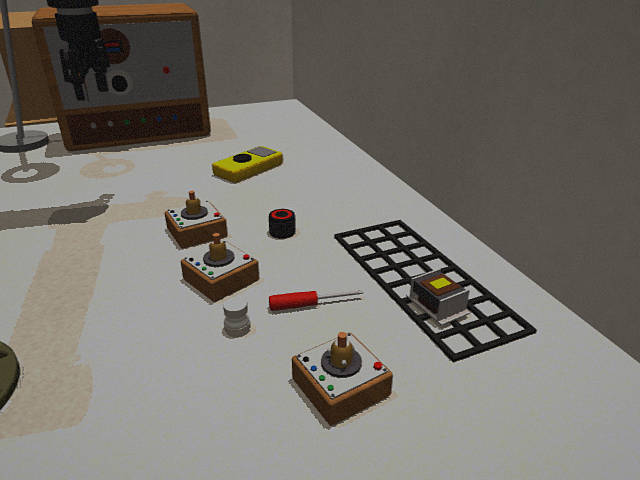

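The top view shows the cap at (184,234), transformer (385,135), screwdriver (335,255) and jar (347,327). There are three socket-like boxes at (143,336), (260,327) and (451,263), plus a brown corner at (636,160). Image right is the robot's right (−y), so (451,263) fits, provided the edge object isn't a socket. I'll check that in an enlarged crop.

Run:
```python
from h import *
t=cv2.imread("pics/top0.png"); s=cv2.imread("pics/side0.png")
a=cv2.resize(t[215:310,400:500],(400,380),interpolation=cv2.INTER_CUBIC)
b=cv2.resize(s[320:425,285:400],(400,365),interpolation=cv2.INTER_CUBIC)
c=cv2.resize(t[130:200,600:640],(160,280),interpolation=cv2.INTER_CUBIC)
d=cv2.resize(t[205:265,155:215],(240,240),interpolation=cv2.INTER_CUBIC)
o=np.zeros((600,800,3),np.uint8); o[:380,:400]=a; o[:365,400:]=b; o[380:,:160]=c[:220]; o[360:600,200:440]=d
cv2.imwrite("pics/c1.png",np.clip(o*1.5,0,255).astype(np.uint8))
print(onz("top",636,160,0.0),onz("top",451,263,.045))
# cap red ring both views
for n,im,(u0,v0,u1,v1) in(("top",t,(155,205,215,265)),("side",s,(260,200,305,245))):
    h=cv2.cvtColor(im,cv2.COLOR_BGR2HSV); m=cv2.inRange(h,(0,110,60),(12,255,255))|cv2.inRange(h,(168,110,60),(180,255,255))
    k=np.zeros_like(m);k[v0:v1,u0:u1]=m[v0:v1,u0:u1]
    p=cv2.convexHull(cv2.findNonZero(k)); e=cv2.fitEllipse(p); print(n,e)
    # copper plunger tip candidates
    globals()[n]=e[0]
print(tri(top,side), onz("top",*top,.042))
```

```text
[ 0.69737885 -0.51652151  0.        ] [ 0.52085512 -0.17955089  0.045     ]
top ((181.69827270507812, 232.4226531982422), (24.82297134399414, 25.640705108642578), 36.386356353759766)
side ((281.2508239746094, 213.92221069335938), (9.315971374511719, 20.933462142944336), 88.52860260009766)
(array([0.57873356, 0.26399201, 0.03924854]), np.float64(0.0005641879985953693)) [0.57869274 0.26330706 0.042     ]
```

View pics/c1.png

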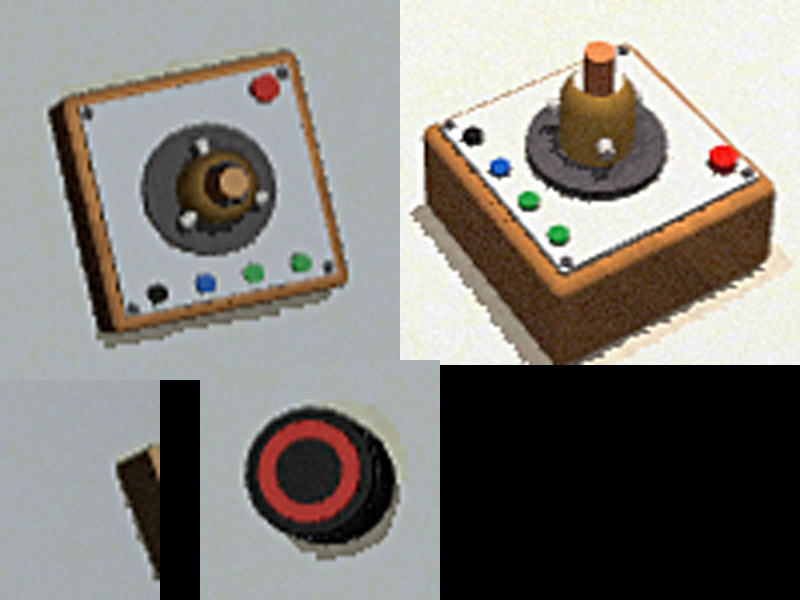

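The crop confirms (451,263): a white-panel box with flange, spigot, three pins and copper tip. The corner at (636,160) starts at about x 0.70, y −0.52, which is 0.86 m from the base and out of reach, so it's clutter. Next I'll measure the socket axis from both views.

Run:
```python
from h import *
t=cv2.imread("pics/top0.png"); s=cv2.imread("pics/side0.png")
E={}
for n,im,(u0,v0,u1,v1) in(("top",t,(430,240,475,285)),("side",s,(315,325,365,385))):
    h=cv2.cvtColor(im,cv2.COLOR_BGR2HSV)
    k=np.zeros(h.shape[:2],np.uint8); k[v0:v1,u0:u1]=cv2.inRange(h,(0,0,0),(180,255,110))[v0:v1,u0:u1]
    # white panel -> everything non-bright inside, largest contour hull
    g=k if n=="top" else cv2.bitwise_and(k,cv2.inRange(h,(0,0,0),(180,90,110)))
    c=max(cv2.findContours(g,cv2.RETR_EXTERNAL,cv2.CHAIN_APPROX_NONE)[0],key=cv2.contourArea)
    fl=cv2.fitEllipse(cv2.convexHull(c)); 
    m=np.zeros_like(k); m[v0:v1,u0:u1]=cv2.inRange(h,(3,100,110),(16,255,255))[v0:v1,u0:u1]
    print(n,"flange",fl,"plunger px",cv2.findNonZero(m).reshape(-1,2).min(0),cv2.findNonZero(m).reshape(-1,2).max(0))
    E[n]=fl[0]; print(onz(n,*fl[0],.05))
print("flange tri",tri(E["top"],E["side"]))
print("plunger tri",tri((458.25,260),(342.5,334.4)), onz("top",458.25,260,.094),onz("side",342.5,334.4,.094))
# panel corners (top-face brass screws) from crop
for q in((87,115),(282,72),(328,268),(132,310)): print(onz("top",400+q[0]/4,215+q[1]/4,.045)[:2])
print("mean",np.mean([onz("top",400+q[0]/4,215+q[1]/4,.045)[:2] for q in((87,115),(282,72),(328,268),(132,310))],0))
c=onz("top",*E["top"],.05)[:2]
for q in((201,146),(189,219),(262,198)):
    p=onz("top",400+q[0]/4,215+q[1]/4,.062)[:2]-c; print("pin",p,np.degrees(np.arctan2(p[1],p[0]))%120)
```

```text
top flange ((451.6715087890625, 261.9021911621094), (33.364131927490234, 34.25148391723633), 109.16313934326172) plunger px [455 257] [461 263]
[ 0.52233979 -0.17965177  0.05      ]
side flange ((341.09124755859375, 361.48541259765625), (32.780792236328125, 41.101104736328125), 88.13248443603516) plunger px [315 332] [364 384]
[ 0.51922286 -0.18633973  0.05      ]
flange tri (array([ 0.52225893, -0.1807677 ,  0.04405577]), np.float64(0.0009129395160826369))
plunger tri (array([ 0.52254513, -0.18118922,  0.0912594 ]), np.float64(0.00032629107364204904)) [ 0.52252906 -0.18063116  0.094     ] [ 0.52105881 -0.18404933  0.094     ]
[ 0.55326774 -0.13274773]
[ 0.5697536  -0.21345324]
[ 0.48903627 -0.22888844]
[ 0.47319385 -0.14843938]
mean [ 0.52131287 -0.1808822 ]
pin [0.01611896 0.00421026] 14.638561906377983
pin [-0.01323737  0.01013586] 22.558719925247317
pin [-0.00524758 -0.01950742] 14.943602667056382
```

Emit:
drive_tool --moves '[[[2.6,-2.3,0,0,0,0,0],[2.6,-2.3,0,0,0,0,0],[2.6,-2.3,0,0,0,0,0],[2.6,-2.3,0,0,0,0,0],[2.6,-2.3,0,0,0,0,0],[2.6,-2.3,0,0,0,0,0],[2.6,-2.3,0,0,0,0,0],[2.6,-2.3,-1,0,0,0,0],[2.6,-2.3,-2,0,0,0,0],[2.6,-2.3,-2,0,0,0,0],[2.6,-2.3,-2,0,0,0,0],[2.6,-2.3,-2,0,0,0,0]]]' --grip_force 60

```text
time: 1.1
position: [0.5769, 0.2613, 0.1619]
ee_rot: [0.974, -0.226, -0.0, 0.0]
force: [0.3, 1.3, 0.3]
opening: 0.0855
finger_force: 0.0
```

Emit:
drive_tool --moves '[[[0.1,0.2,-2,0,0,0,0],[0,0,-2.5,0,0,0,0],[0,0,-2.5,0,0,0,0],[0,0,-2.5,0,0,0,0],[0,0,-2,0,0,0,0],[0,0,-1,0,0,0,0],[0,0,-0.5,0,0,0,0],[0,0,0,0,0,0,0],[0,0,0,0,0,0,0]]]'

```text
time: 1.85
position: [0.5777, 0.265, 0.0344]
ee_rot: [0.974, -0.226, 0.001, -0.0]
force: [0.3, -0.3, 0.4]
opening: 0.0853
finger_force: 0.0
```

Run:
```python
from h import *
s=env.get_state();print(s["position"],s["qpos"])
a=env.get_image("top")[170:290,120:260];b=env.get_image("side")[140:260,215:355]
cv2.imwrite("pics/g1.png",cv2.resize(np.hstack([a,b]),None,fx=2.8,fy=2.8))
```

```text
[0.5776512  0.26504941 0.0344472 ] [ 7.44852470e-01  2.13345894e-01 -1.29979027e-01  6.78761053e-04
 -1.22620101e+00  3.70193909e-01]
```

View pics/g1.png

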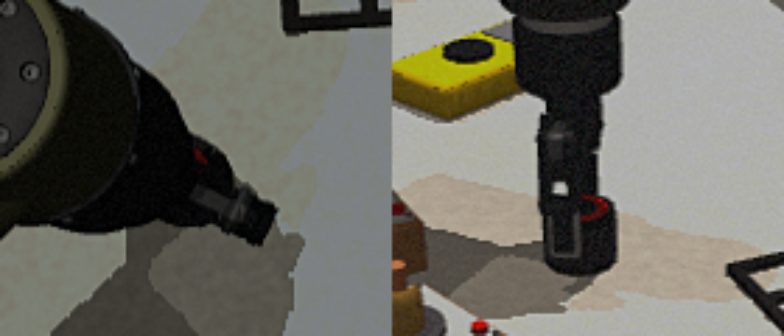

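The cap stands between the open fingers. I'll correct by about 1.5 mm and close.

Emit:
drive_tool --moves '[[[0.1,-0.15,-0.3,0,0,0,0],[0,0,0,0,0,0,0],[0,0,0,0,0,0,1],[0,0,0,0,0,0,1],[0,0,0,0,0,0,1],[0,0,0,0,0,0,1],[0,0,0,0,0,0,1],[0,0,0,0,0,0,1],[0,0,0,0,0,0,1],[0,0,0,0,0,0,1],[0,0,0,0,0,0,1]]]'

```text
time: 2.87
position: [0.5784, 0.2634, 0.0309]
ee_rot: [0.974, -0.226, 0.0, -0.0]
force: [-1.0, 0.4, 5.7]
opening: 0.0529
finger_force: 63.4
```

Emit:
drive_tool --moves '[[[0,0,1.5,0,0,0,1],[0,0,3,0,0,0,1],[0,0,3.5,0,0,0,1],[0,0,3.5,0,0,0,1],[-0.2,-1.5,3,0,0,0,1],[-0.4,-3,1.5,0,0,0,1],[-0.4,-3.5,0,0,0,0,1],[-0.5,-3.8,0,0,0,0,1],[-0.5,-3.8,0,0,0,0,1],[-0.5,-3.8,0,0,0,0,1],[-0.5,-3.8,0,0,0,0,1],[-0.5,-3.8,0,0,0,0,1]]]'

```text
time: 3.87
position: [0.5419, -0.0083, 0.1889]
ee_rot: [0.974, -0.226, -0.001, 0.0]
force: [0.8, -0.0, -1.4]
opening: 0.0532
finger_force: 63.2
```

Emit:
drive_tool --moves '[[[-0.5,-3.8,0,0,0,0,1],[-0.5,-3.8,0,0,0,0,1],[-0.5,-3.5,0,0,0,0,1],[-0.4,-3,0,0,0,0,1],[-0.4,-2,0,0,0,0,1],[-0.2,-1,0,0,0,0,1],[0,0,0,0,0,0,1],[0,0,0,0,0,0,1],[0,0,0,0,0,0,1]]]'

```text
time: 4.62
position: [0.5181, -0.177, 0.1896]
ee_rot: [0.974, -0.226, -0.001, -0.0]
force: [0.2, 0.1, -0.6]
opening: 0.0529
finger_force: 63.3
```

Run:
```python
from h import *
a=env.get_image("top");b=env.get_image("side");cv2.imwrite("pics/a2.png",a);cv2.imwrite("pics/b2.png",b)
p=env.get_state()["position"];print(p,proj("top",p),proj("side",p),proj("side",p-[0,0,.031]),proj("side",[.522,-.1805,.094]))
cv2.imwrite("pics/h1.png",np.hstack([cv2.resize(a[170:320,380:530],(400,400)),cv2.resize(b[200:440,240:480],(400,400))]))
```

```text
[ 0.51827088 -0.17676477  0.18997018] [470.75404277 258.57180396] [339.89239459 269.21319827] [339.33695509 290.38213344] [342.07477932 332.51157123]
```

View pics/h1.png

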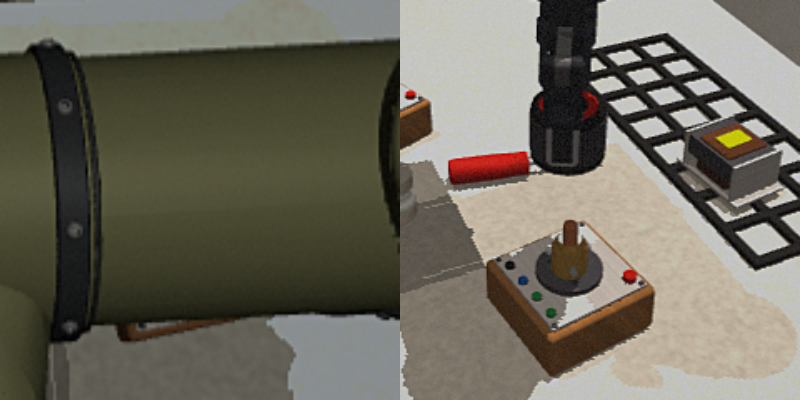

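The top view is blocked by the arm. In the side view the cap hangs upright at (340.5,~285), about 1 mm off its expected column, and the contact tip is at (342.5,334). I'll align and lower it.

Emit:
drive_tool --moves '[[[0.35,-0.38,-0.5,0,0,0,1],[0,0,-1.5,0,0,0,1],[0,0,-2,0,0,0,1],[0,0,-1.5,0,0,0,1],[0,0,-1,0,0,0,1],[0,0,-0.5,0,0,0,1],[0,0,-0.5,0,0,0,1],[0,0,-0.5,0,0,0,1],[0,0,0,0,0,0,1],[0,0,0,0,0,0,1]]]'

```text
time: 5.55
position: [0.5218, -0.1816, 0.1107]
ee_rot: [0.974, -0.226, 0.0, 0.0]
force: [-0.5, -1.2, -1.4]
opening: 0.0529
finger_force: 63.3
```

Emit:
drive_tool --moves '[[[0,0.1,-0.3,0,0,0,1],[0,0,-0.3,0,0,0,1],[0,0,-0.3,0,0,0,1],[0,0,-0.3,0,0,0,1],[0,0,0,0,0,0,1],[0,0,0,0,0,0,1]]]'

```text
time: 6.05
position: [0.5214, -0.1806, 0.098]
ee_rot: [0.974, -0.226, -0.0, 0.0]
force: [-0.1, -0.1, -1.4]
opening: 0.0531
finger_force: 63.3
```

Emit:
drive_tool --moves '[[[0,0,-0.2,0,0,0,1],[0,0,-0.1,0,0,0,1],[0,0,-0.1,0,0,0,1],[0,0,0,0,0,0,1],[0,0,0,0,0,0,1]]]'

```text
time: 6.47
position: [0.5217, -0.1806, 0.0947]
ee_rot: [0.974, -0.226, 0.0, 0.0]
force: [-1.2, 0.6, 1.5]
opening: 0.0526
finger_force: 63.7
```

Emit:
drive_tool --moves '[[[0,0,-0.1,0,0,0,1],[0,0,-0.1,0,0,0,1],[0,0,0,0,0,0,1],[0,0,0,0,0,0,1]]]'

```text
time: 6.8
position: [0.5219, -0.1807, 0.0943]
ee_rot: [0.974, -0.226, 0.001, 0.0]
force: [-4.9, 3.0, 9.3]
opening: 0.0529
finger_force: 64.5
```

It rests on the pins (z stops and force rises). Now the turn.

Emit:
drive_tool --moves '[[[0,0,0,0,0,-0.06,1],[0,0,0,0,0,-0.06,1],[0,0,0,0,0,-0.06,1],[0,0,0,0,0,-0.06,1],[0,0,0,0,0,-0.06,1],[0,0,0,0,0,-0.06,1]]]'

```text
time: 7.3
position: [0.5225, -0.1815, 0.0946]
ee_rot: [0.917, -0.398, 0.002, 0.001]
force: [-2.1, 1.0, 7.9]
opening: 0.0529
finger_force: 64.1
```

Emit:
drive_tool --moves '[[[0,0,0,0,0,-0.06,1],[0,0,0,0,0,-0.06,1],[0,0,0,0,0,-0.06,1],[0,0,0,0,0,-0.06,1],[0,0,0,0,0,-0.06,1],[0,0,0,0,0,-0.06,1]]]'

```text
time: 7.8
position: [0.5226, -0.1815, 0.0946]
ee_rot: [0.831, -0.556, 0.002, 0.0]
force: [-1.7, -2.4, 8.1]
opening: 0.0527
finger_force: 64.1
```

Emit:
drive_tool --moves '[[[0,0,0,0,0,-0.06,1],[0,0,0,0,0,-0.06,1],[0,0,0,0,0,-0.06,1],[0,0,0,0,0,-0.06,1],[0,0,0,0,0,-0.06,1],[0,0,0,0,0,-0.06,1]]]'

```text
time: 8.3
position: [0.5226, -0.1813, 0.0945]
ee_rot: [0.718, -0.696, 0.002, -0.0]
force: [-1.3, -0.5, 7.5]
opening: 0.0531
finger_force: 64.1
```

Emit:
drive_tool --moves '[[[0,0,0,0,0,-0.06,1],[0,0,0,0,0,-0.06,1],[0,0,0,0,0,-0.06,1],[0,0,0,0,0,-0.06,1],[0,0,0,0,0,-0.06,1],[0,0,0,0,0,-0.06,1]]]'

```text
time: 8.8
position: [0.5223, -0.1815, 0.0945]
ee_rot: [-0.582, 0.813, -0.002, 0.0]
force: [-3.1, -1.0, 8.0]
opening: 0.0527
finger_force: 64.2
```

Emit:
drive_tool --moves '[[[0,0,0,0,0,-0.06,1],[0,0,0,0,0,-0.06,1],[0,0,0,0,0,-0.06,1],[0,0,0,0,0,-0.06,1],[0,0,0,0,0,-0.06,1],[0,0,0,0,0,-0.06,1]]]'

```text
time: 9.3
position: [0.5225, -0.1802, 0.0923]
ee_rot: [-0.427, 0.904, -0.0, 0.001]
force: [4.2, 1.2, -2.5]
opening: 0.053
finger_force: 63.2
```

It dropped (z 0.0923, press force gone). Now I'll push it down.

Emit:
drive_tool --moves '[[[0,0,-0.15,0,0,0,1],[0,0,-0.15,0,0,0,1],[0,0,-0.15,0,0,0,1],[0,0,-0.15,0,0,0,1],[0,0,0,0,0,0,1],[0,0,0,0,0,0,1]]]'

```text
time: 9.8
position: [0.5224, -0.1808, 0.087]
ee_rot: [-0.429, 0.903, -0.001, 0.001]
force: [4.3, -1.2, 2.8]
opening: 0.0531
finger_force: 63.8
```

Emit:
drive_tool --moves '[[[0,0,-0.2,0,0,0,1],[0,0,-0.2,0,0,0,1],[0,0,-0.2,0,0,0,1],[0,0,-0.1,0,0,0,1],[0,0,-0.1,0,0,0,1],[0,0,0,0,0,0,1],[0,0,0,0,0,0,1],[0,0,0,0,0,0,1]]]'

```text
time: 10.47
position: [0.5225, -0.1808, 0.0809]
ee_rot: [-0.429, 0.903, -0.001, 0.001]
force: [0.8, 1.8, 12.6]
opening: 0.0532
finger_force: 64.7
```

Emit:
drive_tool --moves '[[[0,0,-0.1,0,0,0,1],[0,0,-0.1,0,0,0,1],[0,0,0,0,0,0,1],[0,0,0,0,0,0,1],[0,0,0,0,0,0,1],[0,0,0,0,0,0,1]]]'

```text
time: 10.97
position: [0.5225, -0.1809, 0.0808]
ee_rot: [-0.429, 0.903, -0.001, 0.001]
force: [-5.3, 5.5, 22.9]
opening: 0.0532
finger_force: 65.8
```

Run:
```python
from h import *
b=env.get_image("side");s=env.get_state();print(s["position"],s["force"],np.abs(s["qvel"]).max())
cv2.imwrite("pics/f1.png",np.hstack([cv2.resize(b[270:430,260:420],(500,500)),cv2.resize(b[180:380,200:500],(300,500))]))
```

```text
[ 0.52249246 -0.18086192  0.08078735] [-4.52142172  4.60716326 22.75575641] 0.001001746280381421
```

View pics/f1.png

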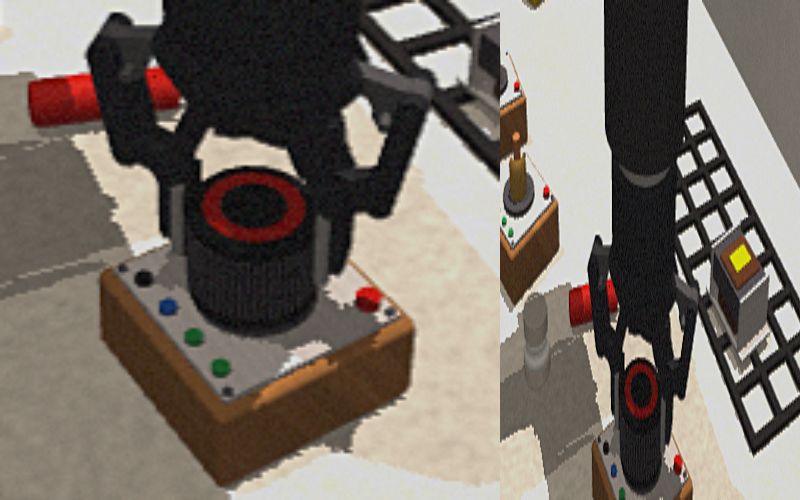

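The side view shows the cap upright and seated on the flange, with no gap at its underside (crop ~(255,325)). z didn't change while the force rose to 23 N, so it is fully home. The jar, screwdriver and transformer look undisturbed. Handing in.

```bash
python3 -c "
from station import env
print(env.hand_in())"
```

```text
the job is handed in; nothing more can be done
None
```

The cap is over the spigot with its keyways on the pins, held fully home at about 23 N with the gripper still closed on it, and I handed the job in at about 11 s; the hand-in call returned no verdict.

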